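Tip the angle heatsink up and hang it on the power module's studs

TASK

Tip the L-shaped heatsink over its corner so that it stands on its short leg, then slide it onto the power module that has two studs, so that both studs go through the holes of its long leg and the long leg is flush against the module's face; let go and leave it standing there. Keep its corner on or close to the bench all the time (never more than about a finger's width up), never let it fall or slam over, and leave the other things on the bench where they are.

Things in the scene. Friction and masses are not known exactly. Their poses are not given: they have to be found in the camera images.
- heatsink_corner (a point): L-shaped bare aluminium heatsink, 60 mm wide, legs 5 mm thick; starts lying on its long leg, short leg up. Point: middle of the outer corner edge it is tipped about. Axes: x along the long leg (120 mm, outer face z=0), z along the short leg (75 mm, outer face x=0), both away from the corner; y along the edge (-30 to +30 mm). Tipped up, x points up and z away from the module. 0.2 to 0.45 kg.
- heatsink_middle (a point): Centre of the heatsink's fin block, 30 mm along x and z from the corner point, same axes: 30 mm above the bench both lying and standing. Five fins 4 mm thick, square to the corner edge, fill the inside of the L out to 50 mm from each outer face; the outer fins are level with the sides, so it can be gripped there across its 60 mm width.
- heatsink_holes (a point): Midway between the two 14 mm square through holes of the long leg, on its outer face: 85 mm from the corner point along x; the holes lie at y = -17 and +17 mm from here. Same axes.
- module_face (a point): Grey power module, 125 mm high, 80 mm wide, 60 mm deep, fixed to the bench, aluminium front face. Point: middle of the face's lower edge, on the bench. Axes: x level, into the module, square to the face; y level along the face; z up. When home, the heatsink's corner point is at this point, its x up, its z along this -x, its y parallel to this y.
- module_studs (a point): On the same face, midway between the feet of the two studs, 85 mm above the bench, same axes. The studs are 8 mm round steel bars with round ends at y = -17 and +17 mm, sticking 18 mm straight out of the face (towards -x).
- plain_face (a point): The other module, same size, without studs (black terminal strip low on its face): the middle of the lower edge of its face, axes as for the first module. Fixed; beside the first, either side.
- capacitor: bystander: upright can 35 mm diameter, 60 mm high, origin under its centre
- paste_jar: bystander: white jar 64 mm diameter, 70 mm high, origin under its centre
- tape_roll: bystander: black tape roll lying flat, 90 mm diameter, 22 mm high, origin under its centre
- screwdriver: bystander: screwdriver 190 mm long lying along its own x
- wrench: bystander: wrench 150 mm long lying along its own x
- plug: bystander: black mains plug 38 mm diameter, standing with its two pins up, 54 mm high, origin under its centre
Mind the look-alikes: they are no part of the job. Leave any green or red look-alike of the part that bears module_face alone.

How it is judged:
By the outcome, as a careful person would: the job done as asked, in the order asked, and still so for the second after the job is handed in, with the robot touching nothing.
It also fails if it takes over 54 s, if anything falls off the work surface, if the arm or the gripper's body presses on something with over 40 N, if the wrist force passes 120 N, or if a joint passes its speed limit or range.

ROBOT

A 6-joint arm with a two-finger parallel gripper is mounted at the origin on the work surface. World frame = base frame: x ahead of the robot, y to its left, z up, the work surface at z = 0. Lengths are in m, angles in degrees, forces in N, time in s.
With the tool pointing down it reaches from about 0.35 to 1 m from the base axis. Payload 7.1 kg.
Tool frame: the origin (TCP) lies between the finger pads; the fingertips stand 25 mm ahead of it and the grasp point (between the pads) lies 6 mm ahead of it; z points along the fingers, y is the line along which they close (so a half turn about z gives the same grasp; the last joint's range is limited). The gripper opens to 85 mm and grips with 20 to 120 N. Pads are 22 mm wide; open, the fingers measure 114 mm over their backs; the gripper's body (76 mm by 85 mm) begins 54 mm behind the grasp point. The pads swing forward as they close: fully open they stand 13 mm farther back than shut.
Start: joints at [69.958, 24.242, 93.386, -0, 62.372, -1.089], TCP at [0.203, 0.591, 0.256] pointing down, gripper open.
Joint ranges: [-172.04, 172.04], [-51.8, 120.97], [4.93, 147.93], [-75.15, 255.16], [6.16, 154.13], [-145.62, 145.62]. Speed limits (degrees/s): [136.94, 136.94, 172.46, 180, 180, 180].

INTERFACE

Orientations are given as a 3x3 rotation matrix whose columns are the frame's x, y, z axes.
In Python, from station import robot, imaging gives the robot as it stands. Calls block until the motion is done:
- robot.goto(position, orientation): joint-space move of the TCP to a pose.
- robot.move_linear(position, max_speed=0.15, rotation=None): straight line of the TCP; rotation=None keeps the orientation; max_speed is the mean speed in m/s.
- robot.goto_joints(angles): joint-space move.
- robot.move_gripper(opening): finger opening in m; the grip force is fixed at half the most; returns when the fingers have stopped.
- robot.hold(seconds).
- robot.solve_ik(position, orientation): joint angles nearest the present ones, or None.
- imaging.get_image(name): name is "scene" or "top" or "wrist"; returns a dict with "img" (420x560x3 uint8, blue, green, red), "fovy" (degrees; the focal length in pixels is half the picture's height over the tangent of half this angle, whatever the lens; pixels are square), "cx", "cy" (the principal point, pixels), "cam_to_world" (4x4, takes a point from camera to world coordinates). Camera axes: x right, y down, z forward; pixel columns grow to the right and rows downward; lengths in m; the calibration is good to about 2 mm. A picture is of the moment at which its call begins. There is no depth.
A pose or a line that the arm cannot do raises robot.IKError and nothing moves.
- robot.hand_in(): hands the job in; it is judged then, once.
Readings, each from a call of its own:
- robot.read_time_s(): time.
- robot.read_joint_pos(): joint angles.
- robot.read_joint_vel(): joint speeds.
- robot.read_joint_torque(): joint torques, N m.
- robot.read_position(): TCP position.
- robot.read_tcp_rot(): TCP orientation.
- robot.read_contact_force(): force on the tool from outside, world axes, zero at the start.
- robot.read_torque(): the same for the moment, N m.
- robot.read_width(): finger opening in m.
- robot.read_grip_force(): force on a finger pad.
Only numpy, scipy, OpenCV 4.12 (cv2) and the standard library are available. Lean on these libraries where they do the work, as an engineer would, in place of code of your own. Each camera call takes 0.05 s, during which the arm holds its last target. There are 200 camera calls.

## Working session

There is one attempt and no reset: what is moved stays moved. The work goes in short steps, each a Python script; the robot and the scene stay as the last script left them, time stands still between calls to the robot, and variables do not carry over. Pictures are saved under pics/ and viewed, at most 10 in all, crops included, and the job is handed in when it is done.

```bash
ls; mkdir -p pics
python3 - <<'E'
from station import robot, imaging
import cv2, numpy as np, pickle
d={n:imaging.get_image(n) for n in("scene","top")}
pickle.dump(d,open('im0.pkl','wb'))
for n in d:
    print(n,d[n]['fovy'],d[n]['cx'],d[n]['cy'],d[n]['cam_to_world'].round(3).tolist())
    cv2.imwrite(f'pics/{n}0.png',cv2.resize(d[n]['img'],(800,600),interpolation=cv2.INTER_CUBIC))
print(robot.read_time_s())
E
```

```text
pics
scene 44.13883950346276 281.4339436780736 203.96454636377308 [[0.322, 0.663, -0.676, 1.377], [0.947, -0.217, 0.238, -0.211], [0.011, -0.716, -0.698, 0.948], [0.0, 0.0, 0.0, 1.0]]
top 53.722309260477346 277.72494351740585 205.0535369999398 [[0.028, -0.981, 0.191, 0.322], [-1.0, -0.027, 0.005, 0.055], [-0.0, -0.191, -0.982, 1.276], [0.0, 0.0, 0.0, 1.0]]
0.1
```

View pics/scene0.png

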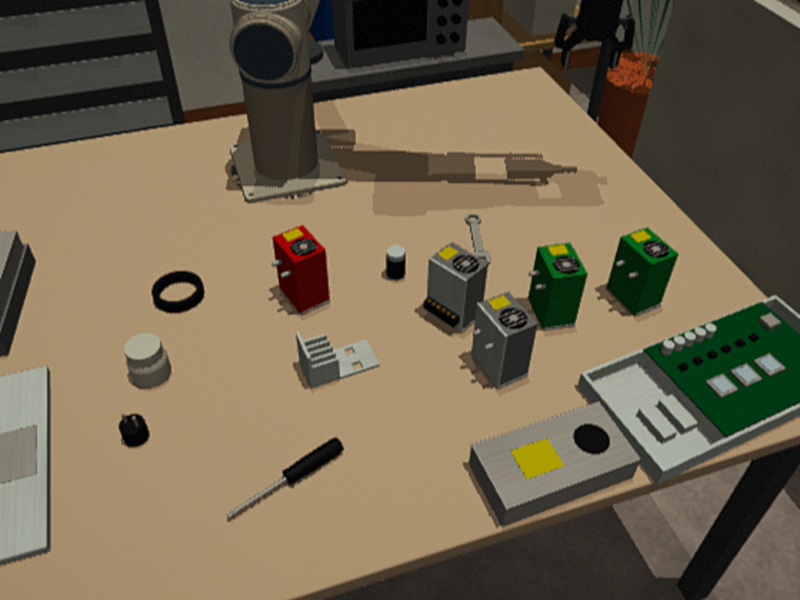

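View pics/top0.png

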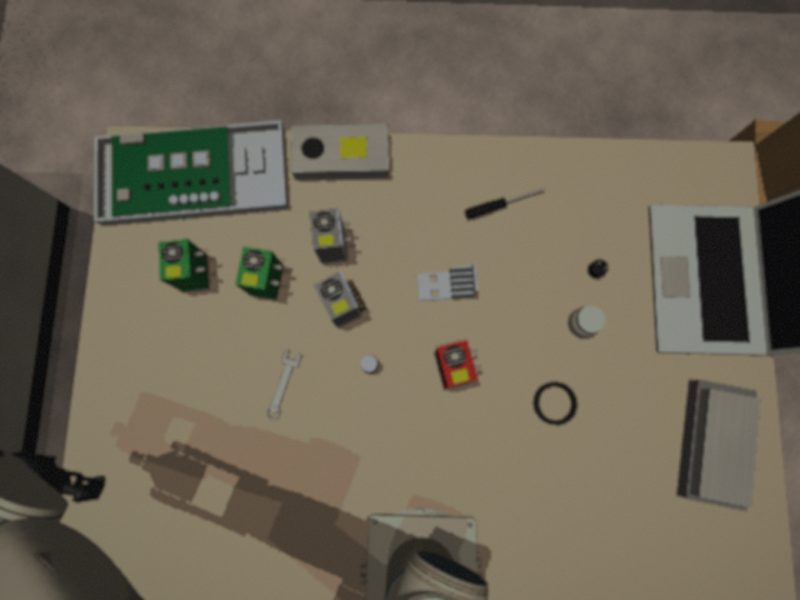

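The scene view shows these candidates for the studded module:
- Grey with studs at (500,340); in the top view (328,235).
- Grey with the black strip at (455,285); top (340,298). This is the plain module.
- Green look-alikes at (557,285) and (640,270).
- Red look-alike at (300,268).

The first fits, being grey with two studs. The heatsink is at (335,360) in scene and (448,283) in top, with its long leg pointing towards the modules (+y). I'll confirm with an enlarged crop and rough positions.

```bash
cat > h.py <<'E'
import numpy as np, cv2
def f_of(d): return d['img'].shape[0]/2/np.tan(np.radians(d['fovy'])/2)
def ray(d,u,v):
    T=d['cam_to_world']; r=T[:3,:3]@np.array([(u-d['cx'])/f_of(d),(v-d['cy'])/f_of(d),1.]); return T[:3,3],r/np.linalg.norm(r)
def onz(d,u,v,z):
    o,r=ray(d,u,v); return o+r*(z-o[2])/r[2]
def proj(d,p):
    T=d['cam_to_world']; q=T[:3,:3].T@(np.asarray(p)-T[:3,3]); return np.array([q[0]/q[2]*f_of(d)+d['cx'],q[1]/q[2]*f_of(d)+d['cy']])
def tri(*obs):
    A=0;b=0
    for d,u,v in obs:
        o,r=ray(d,u,v); P=np.eye(3)-np.outer(r,r); A=A+P; b=b+P@o
    return np.linalg.solve(A,b)
E
python3 - <<'E'
import pickle; from h import *
d=pickle.load(open('im0.pkl','rb'));t=d['top'];s=d['scene'];k=.7
for nm,u,v,z in [("hs long end a",418,273,.005),("hs long end b",419,301,.005),("hs short top far",475,265,.075),("near",478,297,.075),
 ("mod stud top",311,210,.125),("",338,208,.125),("",345,249,.125),("",318,256,.125),("plain top",318,286,.125),("",342,275,.125),("",360,312,.125),("",337,322,.125)]:
    print("top",nm,onz(t,u*k,v*k,z).round(3))
for nm,u,v,z in [("hs leg end",363,341,.005),("",379,357,.005),("hs bottom corner near",311,387,0),("stud mod face bottom",475,365,0),("",498,385,0)]:
    print("scene",nm,onz(s,u*k,v*k,z).round(3))
a=cv2.resize(s['img'][190:290,195:395],(800,400),interpolation=cv2.INTER_CUBIC)
cv2.imwrite('pics/crop1.png',a)
E
```

```text
top hs long end a [0.615 0.017 0.005]
top hs long end b [0.553 0.013 0.005]
top hs short top far [ 0.62  -0.1    0.075]
top near [ 0.552 -0.106  0.075]
top mod stud top [0.713 0.241 0.125]
top  [0.719 0.186 0.125]
top  [0.633 0.168 0.125]
top  [0.617 0.221 0.125]
top plain top [0.556 0.218 0.125]
top  [0.579 0.172 0.125]
top  [0.506 0.133 0.125]
top  [0.485 0.177 0.125]
scene hs leg end [0.558 0.009 0.005]
scene  [0.601 0.024 0.005]
scene hs bottom corner near [ 0.623 -0.099  0.   ]
scene stud mod face bottom [0.664 0.172 0.   ]
scene  [0.715 0.191 0.   ]
```

View pics/crop1.png

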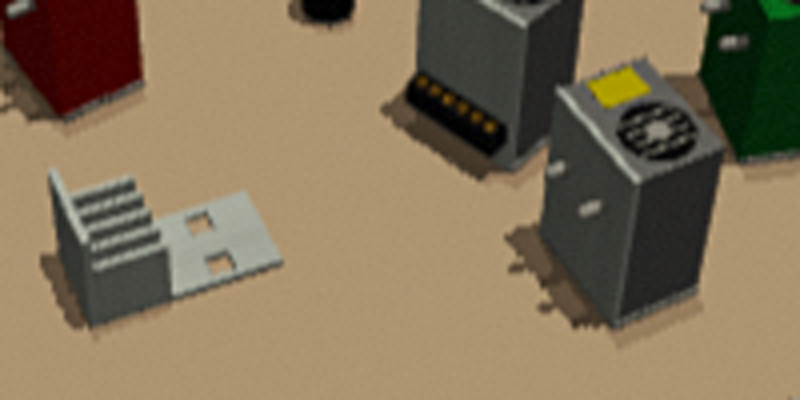

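The crop confirms the studded grey module at crop (585,190), and the heatsink with its holes at crop (200,222) and (218,262). Next is arm feasibility and the wrist camera mounting.

```bash
cat >> h.py <<'E'
def rz(a): c,s=np.cos(a),np.sin(a); return np.array([[c,-s,0],[s,c,0],[0,0,1.]])
def hs_rot(yaw,th):
    """heatsink axes: lying x dir at yaw, tipped th (0 lying, 90deg standing)"""
    c,s=np.cos(th),np.sin(th)
    return rz(yaw)@np.array([[c,0,-s],[0,1,0],[s,0,c]])   # columns x,y,z
def tool_in_hs(al,sgn):
    """al: tilt of tool back from hs z towards hs x"""
    z=np.array([-np.sin(al),0,-np.cos(al)]); y=np.array([0,sgn,0.]); return np.column_stack([np.cross(y,z),y,z])
def tcp_pose(corner,yaw,th,al,sgn,gx=.03,gz=.03):
    R=hs_rot(yaw,th); Rt=R@tool_in_hs(al,sgn); g=np.asarray(corner)+R@[gx,0,gz]
    return g-.006*Rt[:,2],Rt
E
python3 - <<'E'
from station import robot,imaging; from h import *
d=imaging.get_image('wrist'); R=robot.read_tcp_rot();p=np.array(robot.read_position());T=d['cam_to_world']
print('cam in tcp',(R.T@(T[:3,3]-p)).round(3),(R.T@T[:3,:3]).round(3).tolist(),d['fovy'])
D=np.radians
for sg in(1,-1):
  for al in(25,35,45,55,65):
    out=[]
    for c,yaw,th in [((.587,-.103,0),91,0),((.587,-.103,0),91,45),((.587,-.103,0),91,90),((.69,.12,0),101.8,90),((.676,.177,0),101.8,90)]:
        q=robot.solve_ik(*tcp_pose(c,D(yaw),D(th),D(al),sg)); out.append(None if q is None else np.round(q).astype(int).tolist())
    print(sg,al,out)
for yaw in (90,0,-90,180):
  Rd=rz(D(yaw))@np.diag([1,-1,-1.])
  for p in ((.6,.03,.35),(.5,.03,.35),(.6,.0,.3)): 
    q=robot.solve_ik(p,Rd); print(yaw,p,None if q is None else np.round(q).astype(int).tolist())
E
```

```text
cam in tcp [ 0.08  -0.    -0.117] [[-0.0, -0.95, -0.313], [1.0, 0.0, -0.001], [0.001, -0.313, 0.95]] 70.84059459530744
1 25 [None, [-20, 42, 99, 25, 49, 141], [-34, 61, 84, 48, 88, 118], [-13, 63, 75, 56, 86, 127], [-9, 62, 79, 59, 83, 126]]
1 35 [[7, 45, 103, -49, 49, -135], None, [-33, 56, 87, 44, 79, 120], [-11, 59, 78, 50, 78, 130], [-7, 58, 82, 53, 75, 130]]
1 45 [[11, 48, 102, -56, 57, -126], None, [-30, 52, 90, 40, 70, 124], [-9, 55, 81, 45, 70, 134], [-5, 54, 84, 47, 67, 134]]
1 55 [[14, 52, 100, -62, 65, -120], None, [-28, 48, 93, 35, 62, 128], [-6, 52, 83, 38, 63, 139], [-2, 51, 85, 40, 60, 141]]
1 65 [[16, 57, 98, -66, 74, -116], None, [-24, 45, 96, 28, 54, 135], None, None]
-1 25 [[3, 42, 104, -39, 42, 33], [-20, 42, 99, 25, 49, -39], [-34, 61, 84, 48, 88, -62], [-13, 63, 75, 56, 86, -53], [-9, 62, 79, 59, 83, -54]]
-1 35 [[7, 45, 103, -49, 49, 45], [-16, 40, 101, 14, 43, -27], [-33, 56, 87, 44, 79, -60], [-11, 59, 78, 50, 78, -50], [-7, 58, 82, 53, 75, -50]]
-1 45 [[11, 48, 102, -56, 57, 54], [-11, 39, 102, 0, 39, -12], [-30, 52, 90, 40, 70, -56], [-9, 55, 81, 45, 70, -46], [-5, 54, 84, 47, 67, -46]]
-1 55 [[14, 52, 100, -62, 65, 60], [-6, 39, 103, -16, 38, 6], [-28, 48, 93, 35, 62, -52], [-6, 52, 83, 38, 63, -41], [-2, 51, 85, 40, 60, -39]]
-1 65 [[16, 57, 98, -66, 74, 64], [-2, 40, 104, -32, 40, 23], [-24, 45, 96, 28, 54, -45], [-3, 49, 85, 29, 56, -34], [2, 49, 87, 31, 54, -31]]
90 (0.6, 0.03, 0.35) [2, 17, 91, 0, 72, 2]
90 (0.5, 0.03, 0.35) [2, 8, 103, 0, 69, 2]
90 (0.6, 0.0, 0.3) [-1, 19, 94, 0, 66, -1]
0 (0.6, 0.03, 0.35) [2, 17, 91, 0, 72, 92]
0 (0.5, 0.03, 0.35) [2, 8, 103, 0, 69, 92]
0 (0.6, 0.0, 0.3) [-1, 19, 94, 0, 66, 89]
-90 (0.6, 0.03, 0.35) None
-90 (0.5, 0.03, 0.35) None
-90 (0.6, 0.0, 0.3) None
180 (0.6, 0.03, 0.35) [2, 17, 91, 0, 72, -88]
180 (0.5, 0.03, 0.35) [2, 8, 103, 0, 69, -88]
180 (0.6, 0.0, 0.3) [-1, 19, 94, 0, 66, -91]
```

Run:
```python
from station import robot,imaging; from h import *; import pickle
robot.goto([.58,-.02,.22],np.diag([1,-1,-1.])); robot.hold(.2)
d=imaging.get_image('wrist'); pickle.dump(d,open('w1.pkl','wb'))
cv2.imwrite('pics/w1.png',cv2.resize(d['img'],(800,600),interpolation=cv2.INTER_CUBIC))
print(robot.read_time_s(),d['cam_to_world'][:3,3].round(3))
```

```text
2.95 [ 0.661 -0.02   0.337]
```

View pics/w1.png

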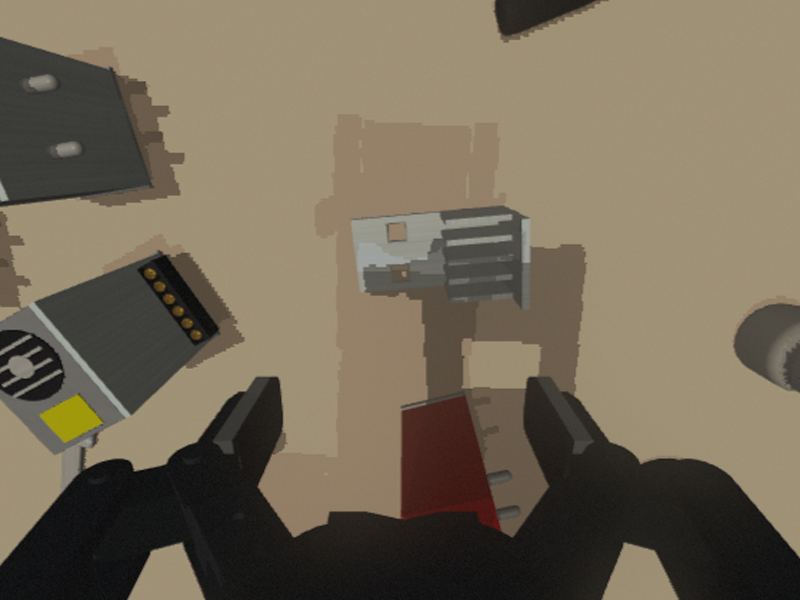

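The wrist view (800x600) shows:
- **Heatsink:** leg-end corners at about (352,219) and (361,292), holes at (397,232) and (401,273).
- **Studded module:** face lower corners at (112,69) and (151,185), stud tips at (57,83) and (80,149).

I'll refine these and cast rays.

Run:
```python
import pickle; from h import *
d=pickle.load(open('w1.pkl','rb'));k=.7
g=cv2.cvtColor(d['img'],cv2.COLOR_BGR2GRAY)
pts=[("end far",352,219,.005),("end near",361,292,.005),("hole far",397,232,.0045),("hole near",401,273,.0045),("face far bot",112,69,0),("face near bot",151,185,0),
("stud far tip",57,83,.085),("stud far foot",25,84,.085),("stud near tip",80,149,.085),("stud near foot",52,151,.085),("sl top far",529,217,.075),("sl top near",528,308,.075),("sl top near2",518,302,.075),("sl in far",505,206,.075)]
for n,u,v,z in pts:
    c=np.array([[[u*k,v*k]]],np.float32); cs=cv2.cornerSubPix(g,c.copy(),(3,3),(-1,-1),(3,30,.01))[0,0]
    print(n,onz(d,u*k,v*k,z).round(4),'sub',(cs/k).round(1),onz(d,*cs,z).round(4))
a=cv2.resize(d['img'][135:225,235:385],(800,480),interpolation=cv2.INTER_CUBIC)
b=cv2.resize(d['img'][35:140,0:130],(743,600),interpolation=cv2.INTER_CUBIC)
cv2.imwrite('pics/w1a.png',a);cv2.imwrite('pics/w1b.png',b)
```

```text
end far [0.615  0.0195 0.005 ] sub [351.3 219.5] [0.6147 0.0201 0.005 ]
end near [0.5551 0.0143 0.005 ] sub [364.8 290.4] [0.5565 0.0111 0.005 ]
hole far [ 0.6048 -0.0156  0.0045] sub [397. 232.] [ 0.6048 -0.0156  0.0045]
hole near [ 0.5712 -0.0187  0.0045] sub [404.3 277. ] [ 0.5678 -0.0214  0.0045]
face far bot [0.7205 0.1875 0.    ] sub [110.9  66.4] [0.7222 0.1879 0.    ]
face near bot [0.6403 0.1746 0.    ] sub [153.3 187.7] [0.6383 0.1732 0.    ]
stud far tip [0.6989 0.1663 0.085 ] sub [53.8 87.2] [0.6968 0.1685 0.085 ]
stud far foot [0.6984 0.1836 0.085 ] sub [25. 84.] [0.6984 0.1836 0.085 ]
stud near tip [0.6653 0.1619 0.085 ] sub [ 78.2 153. ] [0.6632 0.1635 0.085 ]
stud near foot [0.6642 0.178  0.085 ] sub [ 52. 151.] [0.6642 0.178  0.085 ]
sl top far [ 0.6261 -0.0978  0.075 ] sub [528.6 217.8] [ 0.6256 -0.0976  0.075 ]
sl top near [ 0.5665 -0.1028  0.075 ] sub [528. 308.] [ 0.5665 -0.1028  0.075 ]
sl top near2 [ 0.5707 -0.0958  0.075 ] sub [518. 302.] [ 0.5707 -0.0958  0.075 ]
sl in far [ 0.6327 -0.0825  0.075 ] sub [503.4 205.1] [ 0.6333 -0.0815  0.075 ]
```

View pics/w1a.png

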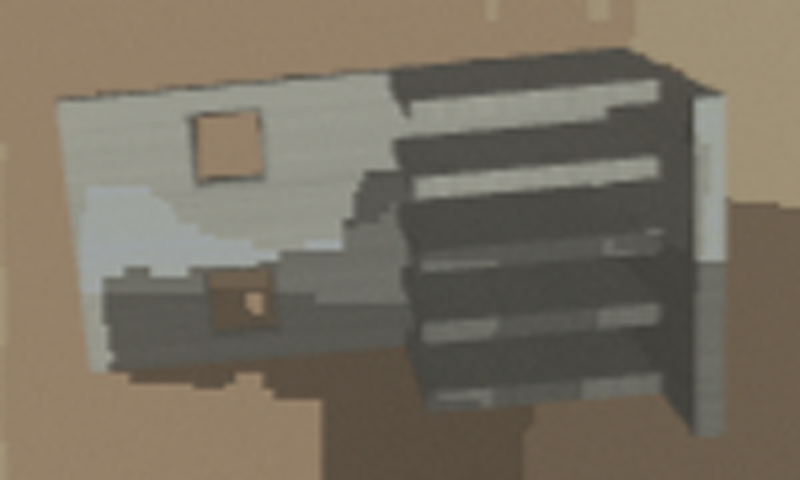

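View pics/w1b.png

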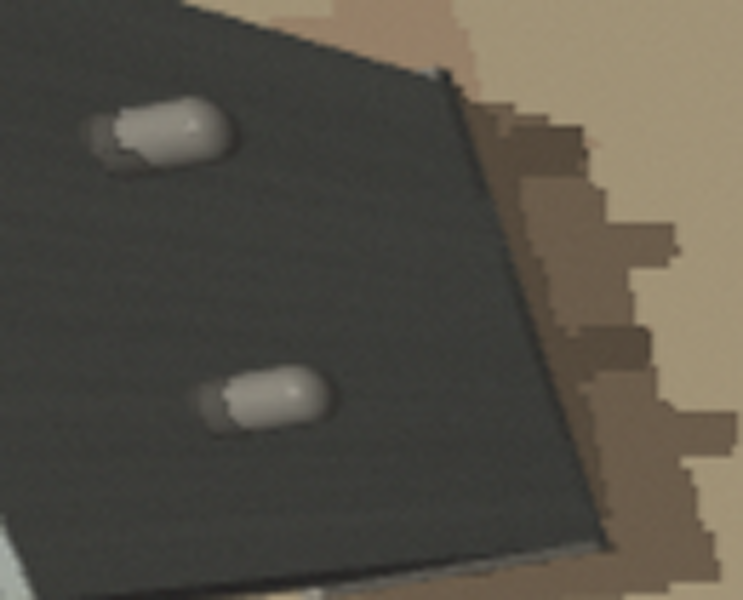

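Run:
```python
import pickle; from h import *
d=pickle.load(open('w1.pkl','rb'))
A=lambda u,v,z:onz(d,235+(u+.5)/5.333-.5,135+(v+.5)/5.333-.5,z)
B=lambda u,v,z:onz(d,(u+.5)/5.715-.5,35+(v+.5)/5.715-.5,z)
ef,en=A(58,100,.005),A(93,372,.005)
hf=np.mean([A(*p,.005) for p in((193,114),(260,110),(265,178),(197,185))],0)
hn=np.mean([A(*p,.005) for p in((207,270),(272,265),(275,328),(213,332))],0)
sf,sn=A(723,93,.075),A(723,434,.075)
print('end',ef,en,np.linalg.norm(ef-en));print('holes',hf,hn,np.linalg.norm(hf-hn));print('short',sf,sn,np.linalg.norm(sf-sn))
m=lambda a,b:(a+b)/2
print('mid end,holes,short',m(ef,en),m(hf,hn),m(sf,sn))
for a,b in((ef,en),(hf,hn),(sf,sn)): v=a-b; print('yaw x',np.degrees(np.arctan2(v[1],v[0]))+90)
v=m(ef,en)-m(sf,sn); print('long',np.degrees(np.arctan2(v[1],v[0])),np.linalg.norm(v[:2]))
ff,fn=B(447,72,0),B(607,547,0); v=ff-fn
print('face',ff,fn,m(ff,fn),np.linalg.norm(v),np.degrees(np.arctan2(v[1],v[0]))+90)
tf,tn=B(236,131,.085),B(331,397,.085);of,on=B(85,134,.085),B(195,405,.085)
for a,b in((tf,tn),(of,on)): v=a-b;print('stud',a,b,m(a,b),np.linalg.norm(v),np.degrees(np.arctan2(v[1],v[0]))+90)
print(m(tf,tn)-m(of,on))
```

```text
end [0.61496375 0.02058665 0.005     ] [0.55518352 0.01511384 0.005     ] 0.06003022802912765
holes [ 0.60512129 -0.01511982  0.005     ] [ 0.57191533 -0.01782465  0.005     ] 0.03331594206911106
short [ 0.6259724  -0.09768167  0.075     ] [ 0.56611784 -0.10335956  0.075     ] 0.06012326297971806
mid end,holes,short [0.58507364 0.01785024 0.005     ] [ 0.58851831 -0.01647224  0.005     ] [ 0.59604512 -0.10052062  0.075     ]
yaw x 95.23077857233201
yaw x 94.6568223557078
yaw x 95.41894311826675
long 95.29546400755078 0.1188782326684177
face [0.72154979 0.18785885 0.        ] [0.6394842  0.17468197 0.        ] [0.680517   0.18127041 0.        ] 0.08311673106168038 99.12184987818662
stud [0.69926443 0.16541027 0.085     ] [0.66547931 0.16067924 0.085     ] [0.68237187 0.16304476 0.085     ] 0.034114760417199214 97.97145741926886
stud [0.69888362 0.18582025 0.085     ] [0.66440017 0.18010587 0.085     ] [0.68164189 0.18296306 0.085     ] 0.03495371928659912 99.40918536803846
[ 0.00072997 -0.01991831  0.        ]
```

Measurements agree with each other:
- **Heatsink:** leg end 60.0 mm wide, holes 33–34 mm apart. Corner (0.596,-0.101), yaw 95.2°.
- **Module:** face yaw about 99°, stud feet at y≈0.182, face middle (0.681,0.182).

Grasping now.

Run:
```python
from station import robot,imaging; from h import *; D=np.radians; import pickle
c=np.array([.5962,-.1010,0]);yaw=D(95.2);al=D(38)
p,R=tcp_pose(c,yaw,0,al,-1); p=p+.003*R[:,2]
for b in(.10,): print(robot.solve_ik(p-b*R[:,2],R))
robot.goto(p-.10*R[:,2],R); robot.move_linear(p,.12); robot.hold(.1)
print('F free',np.round(robot.read_contact_force(),1))
robot.move_gripper(.05)
print('w',robot.read_width(),'grip',robot.read_grip_force(),'F',np.round(robot.read_contact_force(),1),robot.read_time_s())
P=np.array(robot.read_position());Rt=np.array(robot.read_tcp_rot()); H=hs_rot(yaw,0)
pickle.dump((H.T@(P-c),H.T@Rt),open('G.pkl','wb'))
print((P-p).round(4))
d=imaging.get_image('scene'); cv2.imwrite('pics/s2.png',cv2.resize(d['img'][160:330,160:410],(800,544),interpolation=cv2.INTER_CUBIC))
```

```text
[ 14.58817383  38.33506896 102.62457929 -46.60292918  56.71571554
  41.98020526]
F free [ 0.5  1.  -0.1]
w 0.059546474480487395 grip 66.0082197189331 F [-1.8  3.5  5.3] 5.1917
[0.0002 0.0004 0.0007]
```

View pics/s2.png

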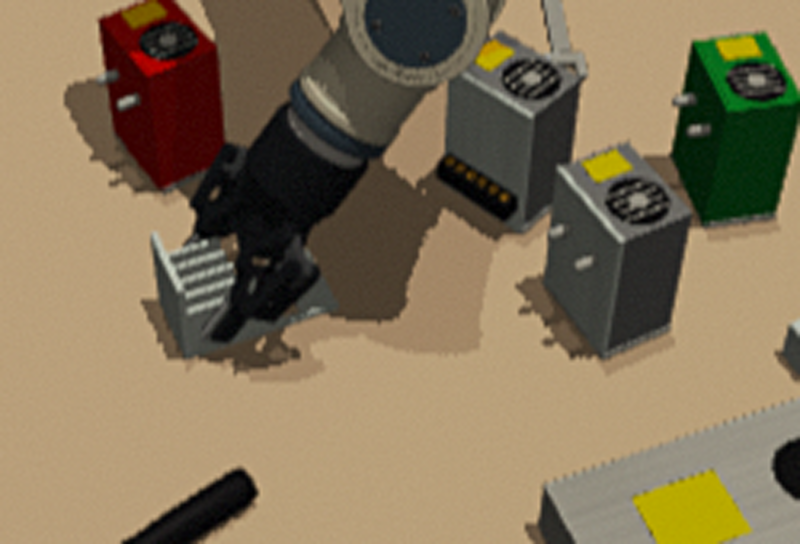

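The heatsink is gripped across its fins (opening 59.5 mm) and nothing else is touched. Now I tip it with a 3 mm lift and stage it in front of the studs.

```bash
cat >> h.py <<'E'
import pickle
def tcp_for(corner,yaw_deg,th_deg):
    g,Rg=pickle.load(open('G.pkl','rb')); H=hs_rot(np.radians(yaw_deg),np.radians(th_deg)); return np.asarray(corner)+H@g, H@Rg
def hs_now(robot):
    g,Rg=pickle.load(open('G.pkl','rb')); H=np.array(robot.read_tcp_rot())@Rg.T; return np.array(robot.read_position())-H@g, H
E
python3 - <<'E'
from station import robot,imaging; from h import *
c=np.array([.5962,-.1010,.003])
p,R=tcp_for(c,95.2,0); robot.move_linear(p,.03)
print('lift F',np.round(robot.read_contact_force(),1))
for th in (18,36,54,72,90):
    p,R=tcp_for(c,95.2,th); robot.move_linear(p,.03,R)
    print(th,np.round(robot.read_contact_force(),1),hs_now(robot)[0].round(4),robot.read_time_s())
n=np.array([np.cos(np.radians(99)),np.sin(np.radians(99)),0])
s=np.array([.6808,.182,.003])-.06*n
p,R=tcp_for(s,99,90); robot.move_linear(p,.1,R); robot.hold(.2)
print('stage',hs_now(robot)[0].round(4),np.round(robot.read_contact_force(),1),robot.read_width(),robot.read_time_s())
d={k:imaging.get_image(k) for k in('wrist','scene','top')}; pickle.dump(d,open('st.pkl','wb'))
cv2.imwrite('pics/st.png',np.hstack([cv2.resize(d['wrist']['img'],(400,300)),cv2.resize(d['scene']['img'][170:320,210:410],(400,300),interpolation=cv2.INTER_CUBIC)]))
E
```

```text
lift F [-1.3  0.2 -3.6]
18 [-0.5 -0.1 -3.7] [ 0.5957 -0.1015  0.0028] 6.15
36 [-0.  -0.4 -4.9] [ 0.5954 -0.1006  0.0023] 6.7833
54 [-0.7  0.2 -4.5] [ 0.5956 -0.1003  0.0024] 7.4167
72 [-0.  -0.4 -3.6] [ 0.5959 -0.1003  0.0028] 8.05
90 [ 0.2  0.9 -3.7] [ 0.5963 -0.1004  0.0031] 8.6833
stage [0.6902 0.1225 0.003 ] [-0.1  0.1 -3.1] 0.05942936382376006 11.475
```

View pics/st.png

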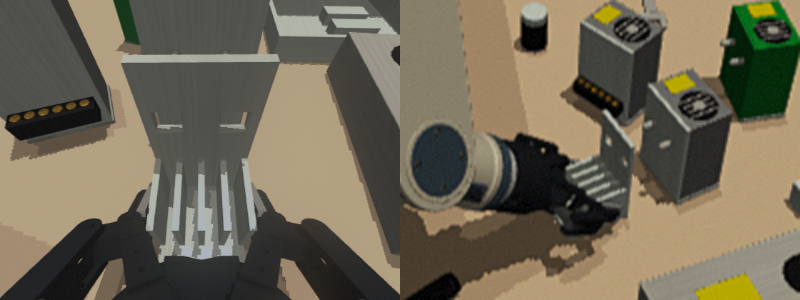

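The heatsink stands upright in the grip, 60 mm from the face. In the half-scale wrist view the leg's top edge runs (122,60)–(280,60), with the module face behind it between u≈142 and u≈260. I'll check lateral alignment in this same camera.

Run:
```python
from h import *
d=pickle.load(open('st.pkl','rb'))['wrist']; g=cv2.GaussianBlur(cv2.cvtColor(d['img'],cv2.COLOR_BGR2GRAY),(3,3),0).astype(float)
n=np.array([np.cos(np.radians(99)),np.sin(np.radians(99)),0]);l=np.array([-n[1],n[0],0]);F=np.array([.6808,.182,0])
def plane(u,v,P): o,r=ray(d,u,v); return o+r*((P-o)@n)/(r@n)
for v in (6,20,34,48,60):
    out=[v]
    for a,b in((185,225),(345,385)):
        gr=np.abs(np.diff(g[v,a:b])); i=gr.argmax(); w=gr[max(0,i-2):i+3]; u=a+max(0,i-2)+(w*np.arange(len(w))).sum()/w.sum()+.5
        x=plane(u,v,F); out+=[round(u,1),round((x-F)@l*1e3,1),round(x[2]*1e3)]
    print(out)
# leg: outer-face top edge & side edges (outer face plane at stage corner)
C=np.array([.6902,.1225,.003])
cv2.imwrite('pics/st_w.png',cv2.resize(d['img'][0:220,130:430],(800,587),interpolation=cv2.INTER_CUBIC))
```

```text
[6, np.float64(190.5), np.float64(36.7), 115, np.float64(376.9), np.float64(-40.2), 115]
[20, np.float64(185.8), np.float64(40.0), 110, np.float64(381.3), np.float64(-43.5), 110]
[34, np.float64(188.4), np.float64(40.5), 104, np.float64(370.0), np.float64(-40.1), 104]
[48, np.float64(191.9), np.float64(40.5), 98, np.float64(366.0), np.float64(-39.8), 98]
[60, np.float64(195.0), np.float64(40.4), 92, np.float64(363.5), np.float64(-40.0), 92]
```

View pics/st_w.png

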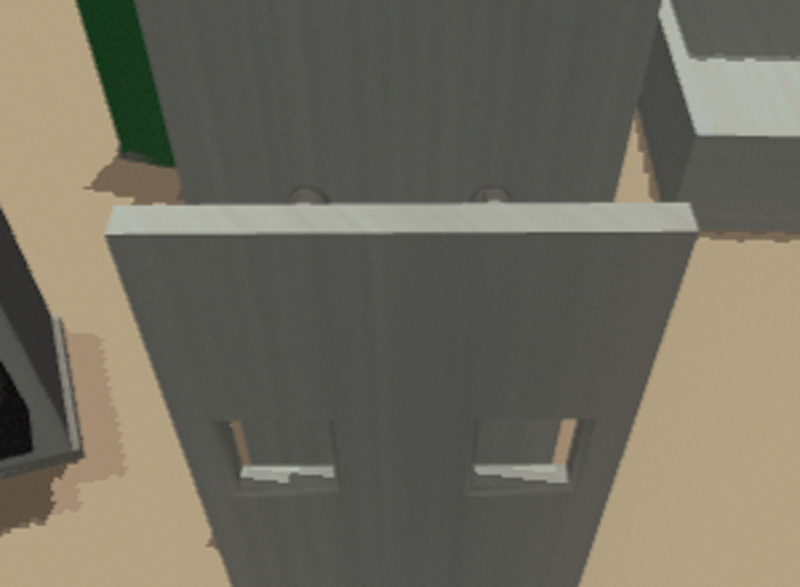

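Run:
```python
from h import *
d=pickle.load(open('st.pkl','rb'))['wrist']
n=np.array([np.cos(np.radians(99)),np.sin(np.radians(99)),0]);l=np.array([-n[1],n[0],0]);F=np.array([.6808,.182,0]);C=F-.06*n
f=lambda u,v:(130+(u+.5)/2.667-.5,(v+.5)/2.667-.5)
for nm,P,z in(("leg outer top",(105,207),.123),("",(690,204),.123),("leg inner top",(107,236),.123),("",(697,233),.123),("stud top",(308,188),.089),("",(492,188),.089)):
    x=onz(d,*f(*P),z)-F; print(nm,'normal %.1f lateral %.1f'%(x@n*1e3,x@l*1e3))
```

```text
leg outer top normal -62.2 lateral 30.0
 normal -61.8 lateral -30.1
leg inner top normal -67.1 lateral 28.7
 normal -66.7 lateral -29.9
stud top normal -3.2 lateral 16.6
 normal -3.3 lateral -16.5
```

Leg and studs are aligned to 0.3 mm, with yaw under 0.5° off. Sliding on now, watching the force.

Run:
```python
from station import robot,imaging; from h import *
n=np.array([np.cos(np.radians(99)),np.sin(np.radians(99)),0]);l=np.array([-n[1],n[0],0]);F=np.array([.6808,.182,0])
def go(s,z,v=.04):
    p,R=tcp_for(F-s*n+[0,0,z],99,90); robot.move_linear(p,v,R); f=np.array(robot.read_contact_force())
    c=hs_now(robot)[0]-F; print('s %.1f z %.2f | n %.1f l %.1f z %.1f | Fn %.1f Fl %.1f Fz %.1f t %.1f'%(s*1e3,z*1e3,c@n*1e3,c@l*1e3,c[2]*1e3,f@n,f@l,f[2],robot.read_time_s()),flush=True); return f
f0=go(.030,.0015)
bad=False
for s in (.02,.014,.008,.005):
    f=go(s,.0015)
    if abs((f-f0)@n)>8 or abs((f-f0)@l)>10: bad=True;break
if not bad:
    for z in np.arange(.001,-.003,-.0005):
        f=go(.005,z,.02)
        if f[2]-f0[2]>5: break
    fr=f
    for s in np.arange(.004,-.0061,-.001):
        f=go(s,z,.02)
        if -(f-fr)@n>14: break
```

```text
s 30.0 z 1.50 | n -30.1 l -0.1 z 1.5 | Fn 0.4 Fl -0.6 Fz -3.2 t 12.5
s 20.0 z 1.50 | n -19.6 l 0.1 z 1.5 | Fn 0.1 Fl -0.2 Fz -3.9 t 12.9
s 14.0 z 1.50 | n -13.7 l 0.1 z 1.5 | Fn -0.2 Fl 0.2 Fz -3.9 t 13.2
s 8.0 z 1.50 | n -7.7 l 0.1 z 1.5 | Fn -0.1 Fl -0.2 Fz -3.6 t 13.5
s 5.0 z 1.50 | n -4.8 l 0.1 z 1.5 | Fn 0.6 Fl -0.8 Fz -3.9 t 13.8
s 5.0 z 1.00 | n -5.1 l -0.0 z 1.0 | Fn 1.1 Fl -0.2 Fz -4.0 t 14.0
s 5.0 z 0.50 | n -5.1 l -0.0 z 0.5 | Fn 0.2 Fl 0.4 Fz -4.1 t 14.3
s 5.0 z 0.00 | n -5.0 l -0.0 z 0.0 | Fn 0.5 Fl 0.4 Fz -4.1 t 14.5
s 5.0 z -0.50 | n -5.0 l -0.1 z -0.0 | Fn -2.5 Fl 2.1 Fz 1.1 t 14.8
s 5.0 z -1.00 | n -5.0 l -0.1 z -0.0 | Fn -1.8 Fl 2.2 Fz 4.6 t 15.0
s 4.0 z -1.00 | n -4.3 l -0.4 z -0.0 | Fn -3.2 Fl 2.2 Fz 5.0 t 15.3
s 3.0 z -1.00 | n -3.4 l -0.6 z 0.0 | Fn -3.3 Fl 0.6 Fz 5.2 t 15.5
s 2.0 z -1.00 | n -2.5 l -0.8 z -0.0 | Fn -4.3 Fl 0.8 Fz 5.7 t 15.8
s 1.0 z -1.00 | n -1.5 l -0.9 z -0.0 | Fn -3.9 Fl 0.5 Fz 4.7 t 16.0
s 0.0 z -1.00 | n -0.5 l -1.0 z -0.0 | Fn -4.7 Fl -0.3 Fz 4.8 t 16.3
s -1.0 z -1.00 | n -0.2 l -1.1 z -0.0 | Fn -8.4 Fl 0.5 Fz 5.9 t 16.5
s -2.0 z -1.00 | n -0.2 l -1.1 z -0.0 | Fn -13.8 Fl 2.1 Fz 6.9 t 16.8
s -3.0 z -1.00 | n -0.2 l -1.1 z -0.1 | Fn -18.8 Fl 2.7 Fz 7.7 t 17.0
```

Contact came at the face (n = -0.2 mm), seated on the bench. Releasing, backing out along the tool axis, and checking.

Run:
```python
from station import robot,imaging; from h import *
n=np.array([np.cos(np.radians(99)),np.sin(np.radians(99)),0]);F=np.array([.6808,.182,0])
p,R=tcp_for(F+.001*n+[0,0,-.0004],99,90); robot.move_linear(p,.02,R)
print(np.round(robot.read_contact_force(),1))
robot.move_gripper(.085); P=np.array(robot.read_position());R=np.array(robot.read_tcp_rot())
print('w',robot.read_width(),np.round(robot.read_contact_force(),1))
robot.move_linear(P-.11*R[:,2],.08); robot.hold(.3)
print(np.round(robot.read_contact_force(),1),robot.read_time_s())
w=imaging.get_image('wrist'); s=imaging.get_image('scene'); pickle.dump((w,s),open('fin.pkl','wb'))
cv2.imwrite('pics/fin.png',np.hstack([cv2.resize(w['img'][0:240,120:440],(400,300),interpolation=cv2.INTER_CUBIC),cv2.resize(s['img'][190:280,290:410],(400,300),interpolation=cv2.INTER_CUBIC)]))
```

```text
[  1.1 -10.3   3.9]
w 0.08491172297528478 [ 0.   0.4 -1. ]
[-0.6 -0.9  1.2] 19.4833
```

View pics/fin.png

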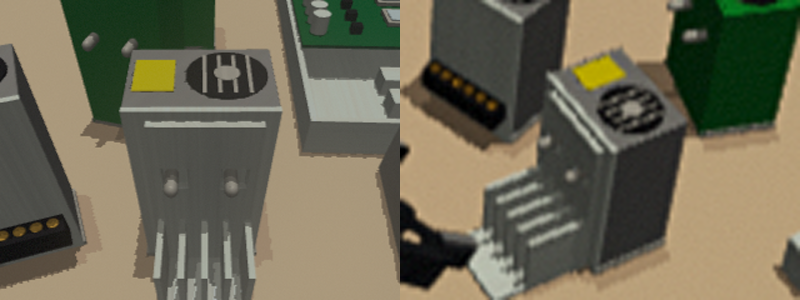

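Both studs stick out through the holes, at (171,186) and (232,186), and the heatsink stands by itself. One numeric check that it is flush.

Run:
```python
from h import *
w,s=pickle.load(open('fin.pkl','rb')); g=cv2.cvtColor(w['img'],cv2.COLOR_BGR2GRAY).astype(float)
n=np.array([np.cos(np.radians(99)),np.sin(np.radians(99)),0]);F=np.array([.6808,.182,0])
for u in (245,265,285,305,325):
    col=np.round(g[80:112,u]).astype(int); gr=np.diff(g[92:110,u])
    e1=92+gr.argmax()+.5; e2=92+gr.argmin()+.5; e0=80+np.diff(g[80:92,u]).argmin()+.5
    print(u,e0,e1,e2,'module top %.1f leg outer %.1f inner %.1f'%tuple((onz(w,u,v,z)-F)@n*1e3 for v,z in((e0,.125),(e1,.12),(e2,.12))))
```

```text
245 88.5 97.5 101.5 module top -1.5 leg outer -3.3 inner -7.2
265 88.5 97.5 101.5 module top -1.5 leg outer -3.3 inner -7.2
285 88.5 97.5 101.5 module top -1.5 leg outer -3.3 inner -7.3
305 88.5 97.5 101.5 module top -1.5 leg outer -3.4 inner -7.3
325 88.5 97.5 101.5 module top -1.5 leg outer -3.4 inner -7.3
```

The top-edge gap reads 0.7–1.8 mm at 1 mm per pixel, so it is ambiguous. A gentle low push on the fins with closed fingers will make sure it is flush.

Run:
```python
from station import robot,imaging; from h import *
n=np.array([np.cos(np.radians(99)),np.sin(np.radians(99)),0]);F=np.array([.6808,.182,0])
R=np.array(robot.read_tcp_rot()); robot.move_gripper(0.0)
tip=lambda s:F-s*n+[0,0,.032]-.025*R[:,2]
robot.move_linear(tip(.068),.08); robot.hold(.2); f0=np.array(robot.read_contact_force())
for s in np.arange(.062,.038,-.001):
    robot.move_linear(tip(s),.02); f=np.array(robot.read_contact_force())-f0
    if -f@n>1: print('s %.1f Fn %.1f Fz %.1f'%(s*1e3,f@n,f[2]), 'tip n %.1f'%((np.array(robot.read_position())+.025*R[:,2]-F)@n*1e3))
    if -f@n>12: break
robot.move_linear(tip(.10),.06); robot.move_linear(tip(.10)-.08*R[:,2],.1); robot.hold(.3)
print(robot.read_time_s(),np.round(robot.read_contact_force(),1))
w=imaging.get_image('wrist'); g=cv2.cvtColor(w['img'],cv2.COLOR_BGR2GRAY).astype(float)
o=[onz(w,280,v,.12)@n*1e3-F@n*1e3 for v in range(60,130)]
for v in range(60,130):
    if -16<o[v-60]<6: print(v,round(o[v-60],1),round((onz(w,280,v,.125)-F)@n*1e3,1),int(g[v,280]))
```

```text
s 54.0 Fn -5.0 Fz -0.4 tip n -54.7
s 53.0 Fn -8.9 Fz 0.5 tip n -54.5
s 52.0 Fn -13.3 Fz 1.2 tip n -54.4
26.6 [-0.2  0.   0.1]
```

Run:
```python
from station import robot,imaging; from h import *
s=imaging.get_image('scene')['img']; o=pickle.load(open('fin.pkl','rb'))[1]['img']
df=(cv2.absdiff(s,o).max(2)>40); print('changed px in heatsink/module crop',df[190:280,325:410].sum())
print(robot.hand_in())
```

```text
changed px in heatsink/module crop 5
the job is handed in; nothing more can be done
None
```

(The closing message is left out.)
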